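Ease the potted plant down on its ratchet lift

ROBOT

A 7-joint arm with a two-finger parallel gripper is mounted at the origin on the work surface. World frame = base frame: x ahead of the robot, y to its left, z up, the work surface at z = 0. Lengths are in m, angles in degrees, forces in N, time in s.
With the tool pointing down it reaches from about 0.425 to 0.875 m from the base axis. Payload 4.7 kg.
Tool frame: the origin (TCP) lies on the centre line of the jaws, within the pads' length; the fingertips stand env.nose_length ahead of it and the grasp point (between the pads) lies 8 mm behind it (env.nose_length is the distance from the TCP to the fingertips, in m); y points along the fingers, z is the direction in which the jaws open and shut, and the axes are right-handed (so a half turn about y gives the same grasp; the last joint's range is limited). The gripper opens to 87 mm and grips with 3 to 60 N. Pads are 19 mm wide; open, the fingers measure 117 mm over their backs; the gripper's body (75 mm by 190 mm) begins 51 mm behind the grasp point.
Start: joints at [-65.713, 18.392, -4.016, 83.108, 1.295, 78.541, -3.26], TCP at [0.259, 0.596, 0.234] pointing down, gripper open.
Joint ranges: [-163.93, 163.93], [-17.29, 119.83], [-79.2, 71.16], [3.27, 140.29], [-89.18, 269.18], [5.43, 117.66], [-154.24, 154.24]. Speed limits (degrees/s): [147.25, 147.25, 180, 180, 180, 180, 180].

INTERFACE

Orientations are given as [roll, pitch, yaw] about the fixed x, y, z axes, in that order (R = Rz(yaw) Ry(pitch) Rx(roll)).
In Python, from cell import env, read_camera, camera_info, job, models gives the robot as it stands.
- The arm moves only by the tool move_arm, never from a script. Its argument "moves" is a list of rows, each a list of 6 numbers: the shift along the tool's x, y, z in mm, then the turn, a rotation vector about the tool's x, y, z in degrees. In form: [[x, y, z, ax, ay, az], ...]. A call has 1 to 20 rows; each row is the pose to reach, as a shift and turn from the pose commanded when the call began, along the tool's axes at that moment; what a row does not reach only later rows make up. A row lasts 1/12 s, in which the tool goes at most 41.7 mm and 7.16 degrees, less where a joint would pass 70% of its speed; a pose out of reach is approached as far as the arm can. A call with a gripper value outside its range is refused whole. "claw" is the finger opening in mm, from 0 to 87, set as the call begins (left out, the last holds). The fingers move at their own pace and stop on an object; "newtons" is the grip in N (left out, the last holds). Time passes only in rows, so rows that repeat a pose let the fingers close. It gives the time, the measured TCP pose, the force and the opening at its end, in the units of the state.
- env.get_obs(): the state, without advancing time (a new reading comes with each control period).
- read_camera(name): name is "side" or "top" or "wrist"; returns (picture, depth): 480x640x3 uint8, red, green, blue; 480x640 float32, m along the optical axis (not along the pixel's ray), 0 where there is no reading.
- camera_info(name): a dict with "fx", "fy", "cx", "cy" (pixels), "R" (3x3) and "t" (3): a world point X has camera coordinates R X + t. Camera axes: x right, y down, z forward; pixel columns grow to the right and rows downward; lengths in m; the calibration is good to about 2 mm. A picture is of the moment at which its call begins: read the wrist's pose just before it. camera_info takes no time and is no camera call; for the wrist camera it gives the pose at the moment of the call.
- job.sign_off(): hands the job in, once; it reports no verdict.
Trained networks look in the newest picture that a camera, given by its name, has taken for a name from the list of things; names that differ only in an ending like _2 or _b are one class to them, and where a whole thing is asked for, a point or a joint stands for the part that bears it (a point fixed in the world has none). Each returns a list of dicts, best first, with "score" (0 to 1); they miss things now and then, are a little off and sometimes report something else, mostly with a low value. They report only what shows in the picture. A call takes as long as a camera call. They do not tell look-alikes from the thing itself.
- models.spot_in(target, camera): "point" ([x, y, z] in m, in world coordinates, good to about 4 mm: the middle of the surface that is visible of it).
- models.cut_out(target, camera): "mask" (480x640 bool, what is visible of it).
The state is a dict: "time_s": time; "qpos": joint angles; "joint_velocities": joint speeds; "effort": joint torques, N m; "tool_pos": TCP position; "tool_rot": TCP orientation; "force": force on the tool from outside, world axes, zero at the start; "wrist_torque": the same for the moment, N m; "grip_width": finger opening in m.
Only numpy, scipy, OpenCV 4.12 (cv2) and the standard library are available. Lean on these libraries where they do the work, as an engineer would, in place of code of your own. Each camera call takes 0.05 s, during which the arm holds its last target.

TASK

The green pot stands raised on the clear platform of the small plant lift. Take the crank by its upright wooden handle, pull the handle straight up to lift the pawl out of the ratchet, and, keeping hold of it all the way, let the crank turn back slowly clockwise (over at least three seconds) under the weight of the pot until the platform is fully down. Then let the pawl drop back into its notch and let go; do not touch the pot.

Things in the scene. Friction and masses are not known exactly. Their poses are not given: they have to be found in the camera images.
- lift: Plant lift, screwed down: steel base plate, x -85 to 85, y -340 to 80 mm in its own frame. Origin: on the table under the upright crank axis, centre of the round steel ratchet plate (194 mm across, top 100 mm up, on a grey gear housing). Aluminium column at y -146 mm, 212 mm high; clear round platform (160 mm across) centred at x 0, y -260 mm. z up.
- crank (a joint): Crank angle, rad; handle 80 mm from the axis, at direction (190 deg - crank) anticlockwise from the lift's x, so it grows clockwise from above. About 0 at the start (up), 1.745 at the firm end stop (platform down). The weight drives it with 4 to 7 N at the handle; loose with the pawl up it runs away. Before the last 15 deg never above 2 rad/s (160 mm/s at the handle).
- pawl (a joint): Lift of the pawl, a pin fixed under the crank's handle that rises with it, m: 0 down in a notch, 0.024 at most. Teeth are 10 mm high, a notch every 12.5 deg and one at the end stop; lift 0.015 to 0.020 to pass over them. Spring and weight pull it down with 2 to 3 N, plus friction from the load.
- handle (a point): Centre of the handle: a dark wooden upright round sleeve on the crank arm's end, 25 mm in diameter, 45 mm tall. Pawl down, it spans 142 to 187 mm above the table (centre 165 mm), over the arm's top face at 132 mm. It turns freely about its own axis: any gripper yaw from above will do, and the gripper need not turn with the crank.
- pot: Glazed green plant pot, about 0.6 kg, 116 mm across the rim, 98 mm tall, its succulent rising to 135 mm; stands loose on the platform within a 6 mm rim. Origin: centre of its underside, 125 mm above the table at the start, 45 mm with the platform fully down.
Things that resemble listed ones, but are neither listed nor needed, are in the scene too. Of the things like the pot, leave any that is red or yellow; of the rest the smaller one is meant.

How it is judged (in metres and radians):
On the way, in this order (a step that is already met when the one before it is completed fails the run):
1. the pawl is lifted clear of the teeth with the crank still wound up (value of joint pawl above 0.01 m and value of joint crank below 0.3 rad), for 0.1 s.
2. the crank is eased past half way with the hand still on the handle (value of joint crank between 0.85 and 1.5 rad and contact force between the fingers and pawl above 0.5 N), for 0.1 s.
3. the platform is down and the pawl has dropped back in (value of joint crank above 1.62 rad and value of joint pawl below 0.005 m), for 0.2 s.
At the end, for the whole second after the job is handed in: The crank is at its end stop (within 7 deg), the pawl is down in its notch (within 5 mm), and the pot stands upright (within 8 deg) and at rest on the lowered platform (underside 45 mm above the table, within 10 mm) (all of step 3 and z of pot in the frame of lift between 0.035 and 0.055 m and angle between pot's own z axis and vertical below 0.15 rad and linear speed of pot below 0.03 m/s); the robot touches nothing.
It fails at once if the crank runs away: faster than 2 rad/s before the last 15 deg (velocity of joint crank above 2 rad/s and value of joint crank below 1.48 rad).
It fails at once if the robot touches the pot (contact force between any of the arm, the fingers and pot above 1 N).
It also fails if it takes over 42 s, if anything falls off the work surface, if the arm or the gripper's body presses on something with over 40 N, if the wrist force passes 120 N, or if a joint passes its speed limit or range.

## Working session

There is one attempt and no reset: what is moved stays moved. The work goes in short steps, Python scripts to look and compute and a tool call to move; the robot and the scene stay as the last step left them, time stands still between calls to the robot, and variables do not carry over. Pictures are saved under pics/ and viewed, and the job is handed in when it is done.

Besides the shell and the picture viewer there is one more tool, called after "Call:" as name(argument=value, ...) on one line, values as JSON. move_arm: Moves the arm, as the interface text tells. Its arguments: {"type":"object","properties":{"moves":{"type":"array","items":{"type":"array","items":{"type":"number"}}},"claw":{"type":"number"},"newtons":{"type":"number"}},"required":["moves"]}

```bash
ls; mkdir -p pics; cat > h.py <<'E'
import numpy as np, cv2
from cell import env, read_camera, camera_info, job, models
def save(n,im): cv2.imwrite('pics/'+n,cv2.cvtColor(im,cv2.COLOR_RGB2BGR))
def world(ci,u,v,d):
    c=np.array([(u-ci['cx'])*d/ci['fx'],(v-ci['cy'])*d/ci['fy'],d])
    return np.array(ci['R']).T@(c-np.array(ci['t']))
def proj(ci,X):
    c=np.array(ci['R'])@np.array(X)+np.array(ci['t']); return ci['fx']*c[0]/c[2]+ci['cx'],ci['fy']*c[1]/c[2]+ci['cy']
E
python3 - <<'E'
from h import *
o=env.get_obs(); print(o['time_s'],o['tool_pos'],o['tool_rot'],o['force'],o['grip_width'],env.nose_length)
for c in('top','side'):
    im,d=read_camera(c); save(c+'0.png',im)
    for t in('handle','lift','pot','crank'):
        print(c,t,[(round(r['score'],2),np.round(r['point'],3)) for r in models.spot_in(t,c)])
E
```

```text
pics
0.0 [0.25879543 0.59569181 0.23246226] [-9.01087632e+01 -4.45645184e-03 -2.34750723e+01] [-0.32219774  0.38824538 -0.34028992] 0.08687604758414301 0.011
top handle [(0.53, array([0.513, 0.021, 0.191]))]
top lift [(0.68, array([ 0.552, -0.058,  0.098]))]
top pot [(0.95, array([ 0.779, -0.332,  0.1  ])), (0.9, array([ 0.534, -0.241,  0.219])), (0.77, array([ 0.31 , -0.213,  0.125])), (0.63, array([ 0.819, -0.124,  0.138]))]
top crank [(0.89, array([0.564, 0.014, 0.133]))]
side handle [(0.54, array([0.516, 0.023, 0.184]))]
side lift [(0.82, array([ 0.552, -0.044,  0.098]))]
side pot [(0.78, array([ 0.774, -0.317,  0.094])), (0.65, array([ 0.81 , -0.105,  0.132])), (0.57, array([ 0.305, -0.2  ,  0.122]))]
side crank [(0.57, array([0.556, 0.03 , 0.13 ]))]
```

View pics/top0.png

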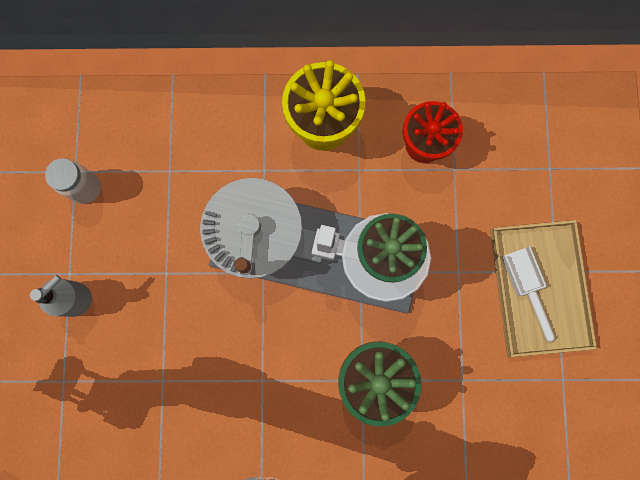

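View pics/side0.png

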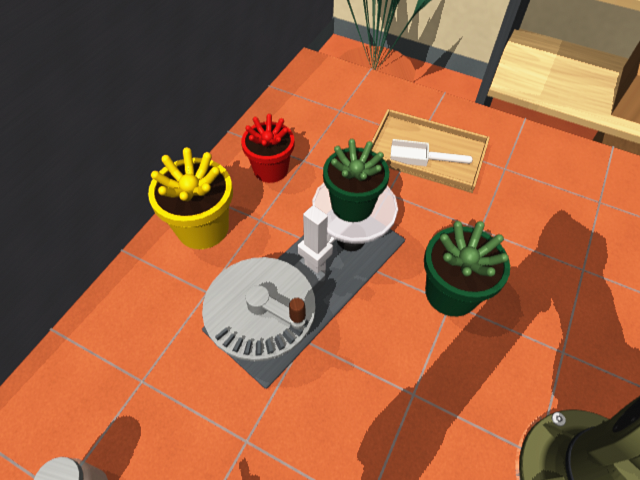

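The top view shows one dark wooden handle at (242,265) on a crank with its hub at (250,222), and notches run up the left side. The small green pot is on the platform at (393,246). The look-alikes are the big green pot (380,383), the yellow one (324,100) and the red one (433,130). For the handle, only the dark caps on the bottles (40,295) could be confused with it. Next I'll measure the geometry.

```bash
python3 - <<'E'
from h import *
import scipy.optimize as so
for c in('top','side'):
    im,d=read_camera(c); ci=camera_info(c)
    vv,uu=np.mgrid[0:480,0:640]
    P=np.stack([(uu-ci['cx'])*d/ci['fx'],(vv-ci['cy'])*d/ci['fy'],d],-1)
    W=(P-np.array(ci['t']))@np.array(ci['R'])
    near=(np.hypot(W[...,0]-.57,W[...,1]-.02)<.16)&(d>0)
    pl=near&(abs(W[...,2]-.1)<.006)
    # plate outline: hull -> circle fit
    m=pl.astype(np.uint8); n,l,s,_=cv2.connectedComponentsWithStats(m); k=1+np.argmax(s[1:,4])
    pts=W[l==k]; h=cv2.convexHull(pts[:,:2].astype(np.float32))[:,0]
    f=lambda p:np.hypot(h[:,0]-p[0],h[:,1]-p[1])-p[2]
    r=so.least_squares(f,[.58,.02,.097],loss='soft_l1',f_scale=.002)
    print(c,'plate',r.x,np.median(pts[:,2]))
    hb=near&(im[...,0]<130)&(im[...,0]>im[...,2]*1.6)&(W[...,2]>.14)
    q=W[hb]; print('handle px',hb.sum(), uu[hb].mean(),vv[hb].mean(),'z',np.percentile(q[:,2],[2,50,98]))
    t=q[q[:,2]>.183]; print('top face',t.mean(0),np.ptp(t,axis=0),(t.max(0)+t.min(0))/2,len(t))
    # platform/base direction
    mk=models.cut_out('pot',c)
    for a in mk:
        w=W[a['mask']&(d>0)]; print('pot',round(a['score'],2),np.median(w,0).round(3),np.ptp(w,axis=0).round(3))
    x0,y0=(150,150) if c=='top' else (180,180)
    save(c+'crop.png',cv2.resize(im[y0:y0+160,x0:x0+200],None,fx=4,fy=3.75) if 0 else cv2.resize(im[y0:y0+200,x0:x0+260],None,fx=3,fy=3))
E
```

```text
top plate [0.59611199 0.01387231 0.09647583] 0.10046237653358621
handle px 181 242.2596685082873 265.08839779005524 z [0.15277951 0.18655261 0.19010735]
top face [0.51578256 0.01921142 0.18730728] [0.02135938 0.02146011 0.00771185] [0.51574822 0.01924617 0.18688164] 133
pot 0.94 [ 0.309 -0.22   0.126] [0.167 0.169 0.18 ]
pot 0.93 [ 0.82  -0.126  0.134] [0.582 0.178 0.938]
pot 0.63 [ 0.536 -0.236  0.223] [0.16  0.135 0.262]
pot 0.57 [ 0.779 -0.335  0.098] [0.155 0.14  0.145]
pot 0.41 [0.514 0.017 0.187] [0.022 0.023 0.037]
side plate [0.5963067  0.01366946 0.09673944] 0.10020336132917741
handle px 317 296.8264984227129 309.70662460567826 z [0.14915136 0.18297291 0.18897469]
top face [0.51557098 0.02129537 0.18662792] [0.02205115 0.02163694 0.00692759] [0.51590121 0.02065445 0.18647596] 158
pot 0.98 [ 0.308 -0.199  0.124] [0.156 0.253 0.176]
pot 0.83 [ 0.776 -0.321  0.096] [0.191 0.219 0.141]
pot 0.75 [ 0.533 -0.217  0.221] [0.204 0.345 0.263]
pot 0.59 [ 0.811 -0.107  0.132] [0.663 0.699 0.827]
```

View pics/topcrop.png

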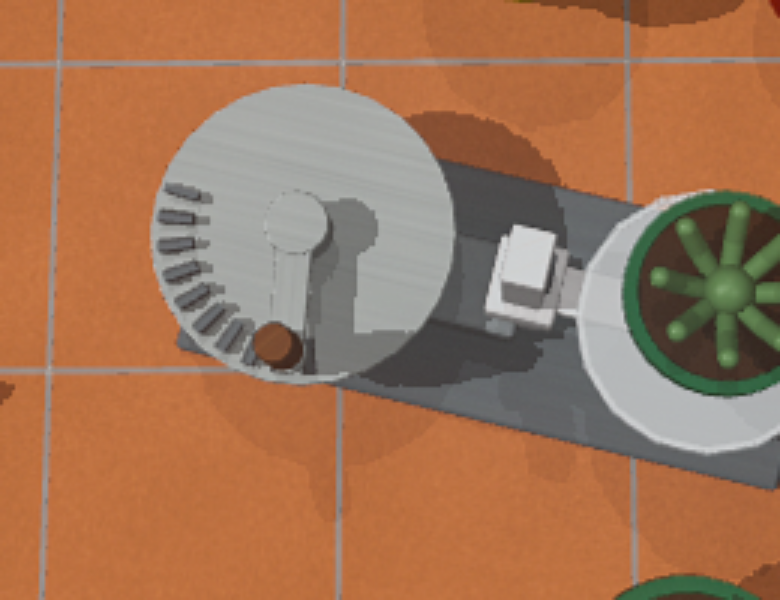

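```bash
python3 - <<'E'
from h import *
from scipy.spatial.transform import Rotation as Ro
o=env.get_obs(); R=Ro.from_euler('xyz',o['tool_rot'],degrees=True).as_matrix(); print(R.round(3),o['time_s'],o['tool_pos'])
p=np.array(o['tool_pos'])
for tgt in ([.516,.020,.26],[.516,.020,.163]): print((R.T@(np.array(tgt)-p)*1000).round(1))
E
```

```text
[[ 0.917  0.     0.398]
 [-0.398  0.     0.917]
 [ 0.    -1.     0.   ]] 0.7 [0.2590161  0.59620956 0.23363081]
[ 465.3  -26.4 -426.1]
[ 465.3   70.6 -426.1]
```

```bash
python3 - <<'E'
from h import *
im,d=read_camera('top'); ci=camera_info('top')
vv,uu=np.mgrid[0:480,0:640]
P=np.stack([(uu-ci['cx'])*d/ci['fx'],(vv-ci['cy'])*d/ci['fy'],d],-1)
W=(P-np.array(ci['t']))@np.array(ci['R'])
for (a,b,c,e) in ((25,270,100,320),(40,150,110,210),(210,170,300,280)):
    w=W[b:e,a:c][d[b:e,a:c]>0]; print(w[w[:,2].argmax()].round(3))
E
```

```text
[0.468 0.384 0.173]
[0.706 0.36  0.116]
[0.507 0.022 0.191]
```

Call:
move_arm(moves=[[0,-35,0,0,0,0],[0,-70,0,0,0,0],[25,-90,-23,0,0,0],[52,-90,-48,0,0,0],[80,-90,-73,0,0,0],[108,-90,-99,0,0,0],[136,-90,-125,0,0,0],[164,-90,-150,0,0,0],[192,-90,-176,0,0,0]], claw=87, newtons=30)

```text
time_s: 1.5
tool_pos: [0.3655, 0.3565, 0.3238]
tool_rot: [-89.9, -0.0, -23.5]
force: [-0.0, 0.9, -0.0]
grip_width: 0.0869
```

Call:
move_arm(moves=[[28,0,-26,0,0,0],[56,0,-51,0,0,0],[84,0,-77,0,0,0],[112,0,-103,0,0,0],[140,0,-128,0,0,0],[168,0,-154,0,0,0],[196,0,-180,0,0,0],[224,0,-205,0,0,0],[250,15,-229,0,0,0],[266,30,-244,0,0,0],[273,45,-250,0,0,0],[273,64,-250,0,0,0],[273,64,-250,0,0,0],[273,64,-250,0,0,0]])

```text
time_s: 2.67
tool_pos: [0.5152, 0.0204, 0.2591]
tool_rot: [-90.0, 0.1, -23.5]
force: [-0.2, 1.3, 0.4]
grip_width: 0.0872
```

```bash
python3 - <<'E'
from h import *
from scipy.spatial.transform import Rotation as Ro
o=env.get_obs(); print(o['time_s'],o['tool_pos'],o['tool_rot'])
R=Ro.from_euler('xyz',o['tool_rot'],degrees=True).as_matrix()
ci=camera_info('wrist'); im,d=read_camera('wrist'); save('w1.png',im)
vv,uu=np.mgrid[0:480,0:640]
P=np.stack([(uu-ci['cx'])*d/ci['fx'],(vv-ci['cy'])*d/ci['fy'],d],-1)
W=(P-np.array(ci['t']))@np.array(ci['R'])
m=(d>0)&(abs(W[...,2]-.187)<.004)&(np.hypot(W[...,0]-.516,W[...,1]-.02)<.03)
t=W[m]; print(m.sum(),t.mean(0),(t.max(0)+t.min(0))/2,np.ptp(t,axis=0))
print('rel tool mm',R.T@(t.mean(0)-o['tool_pos'])*1000)
E
```

```text
2.6667 [0.51516624 0.02038199 0.25912512] [-9.00448223e+01  8.95735308e-02 -2.34692364e+01]
1267 [0.51566872 0.02052202 0.18670403] [0.51619268 0.02021894 0.18619574] [0.02404689 0.02385595 0.00633954]
rel tool mm [ 0.51836815 72.42009072  0.38521331]
```

```bash
ls pics
```

```text
side0.png
sidecrop.png
top0.png
topcrop.png
w1.png
```

View pics/w1.png

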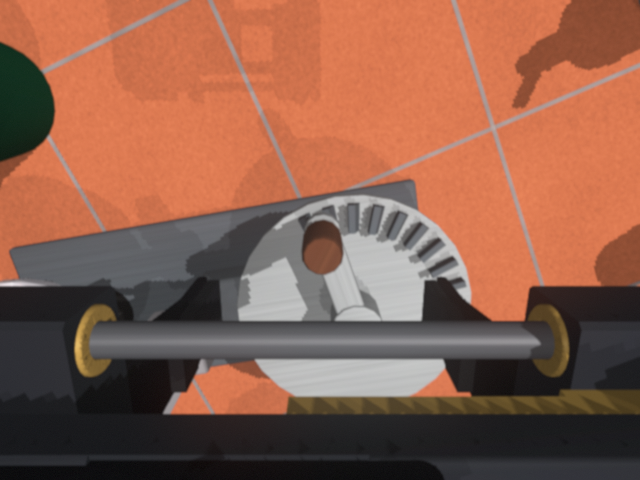

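The wrist view shows the handle at (322,247), centred between the open fingers (off by less than 1 mm) with its top at 187 mm, which matches the description. I'll descend 96 mm and grip.

Call:
move_arm(moves=[[0,25,0,0,0,0],[0,50,0,0,0,0],[0,70,0,0,0,0],[0,85,0,0,0,0],[0,96,0,0,0,0],[0,96,0,0,0,0]])

```text
time_s: 3.22
tool_pos: [0.515, 0.0209, 0.1626]
tool_rot: [-90.1, 0.1, -23.4]
force: [-0.9, -0.7, -0.5]
grip_width: 0.0871
```

Call:
move_arm(moves=[[0,0,0,0,0,0],[0,0,0,0,0,0],[0,0,0,0,0,0],[0,0,0,0,0,0],[0,0,0,0,0,0],[0,0,0,0,0,0],[0,0,0,0,0,0],[0,0,0,0,0,0]], claw=10, newtons=35)

```text
time_s: 3.88
tool_pos: [0.5158, 0.0202, 0.1636]
tool_rot: [-90.0, -0.0, -23.5]
force: [-0.3, 0.3, 0.4]
grip_width: 0.0413
```

Call:
move_arm(moves=[[0,0,0,0,0,0],[0,0,0,0,0,0],[0,0,0,0,0,0],[0,0,0,0,0,0],[0,0,0,0,0,0],[0,0,0,0,0,0]])

```text
time_s: 4.38
tool_pos: [0.5157, 0.0201, 0.1635]
tool_rot: [-90.0, 0.0, -23.5]
force: [-0.4, 0.3, -0.3]
grip_width: 0.0246
```

Call:
move_arm(moves=[[0,-3,0,0,0,0],[0,-6,0,0,0,0],[0,-9,0,0,0,0],[0,-12,0,0,0,0],[0,-15,0,0,0,0],[0,-18,0,0,0,0],[0,-18,0,0,0,0],[0,-18,0,0,0,0],[0,-18,0,0,0,0]])

```text
time_s: 5.13
tool_pos: [0.5159, 0.0219, 0.182]
tool_rot: [-89.9, 0.0, -23.4]
force: [1.6, 5.4, -2.7]
grip_width: 0.0242
```

```bash
python3 - <<'E'
from h import *
from scipy.spatial.transform import Rotation as Ro
o=env.get_obs(); print(o['time_s'],o['tool_pos'],o['tool_rot'],o['force'],o['wrist_torque'],o['grip_width'])
for c in ('side','top'):
    im,d=read_camera(c); ci=camera_info(c); 
    u,v=proj(ci,[.53,.02,.15]); u,v=int(u),int(v); cr=im[max(0,v-80):v+80,max(0,u-100):u+100]; save(c+'2.png',cv2.resize(cr,None,fx=3.5,fy=3.5))
R=Ro.from_euler('xyz',[-90,0,-23.5],degrees=True).as_matrix()
c=np.array([.5962,.0138]); p=np.array([.5157,.0203]); v=p-c; print('r',np.hypot(*v),np.degrees(np.arctan2(v[1],v[0])))
v*=.080/np.hypot(*v)
for a in range(0,106,5):
    t=-np.radians(a); q=np.array([[np.cos(t),-np.sin(t)],[np.sin(t),np.cos(t)]])@v-v
    print(a,(R.T@np.array([*q,0])*1000).round(1)[[0,2]])
E
```

```text
5.1333 [0.5158869  0.02191479 0.18202676] [-8.98721809e+01  2.03120245e-02 -2.34013747e+01] [ 1.63512492  5.37223214 -2.67981962] [ 1.16898144 -0.25244535  0.0214901 ] 0.024178479673681943
r 0.0807619960129762 175.383647906449
0 [0. 0.]
5 [-2.   6.7]
10 [-3.3 13.5]
15 [-4.1 20.5]
20 [-4.3 27.5]
25 [-3.9 34.4]
30 [-2.8 41.3]
35 [-1.2 48.1]
40 [ 1.1 54.7]
45 [ 3.9 61.1]
50 [ 7.2 67.2]
55 [11.1 73. ]
60 [15.4 78.5]
65 [20.2 83.6]
70 [25.5 88.2]
75 [31.1 92.3]
80 [37.1 95.9]
85 [43.3 99. ]
90 [ 49.8 101.6]
95 [ 56.5 103.6]
100 [ 63.3 104.9]
105 [ 70.3 105.7]
```

View pics/side2.png

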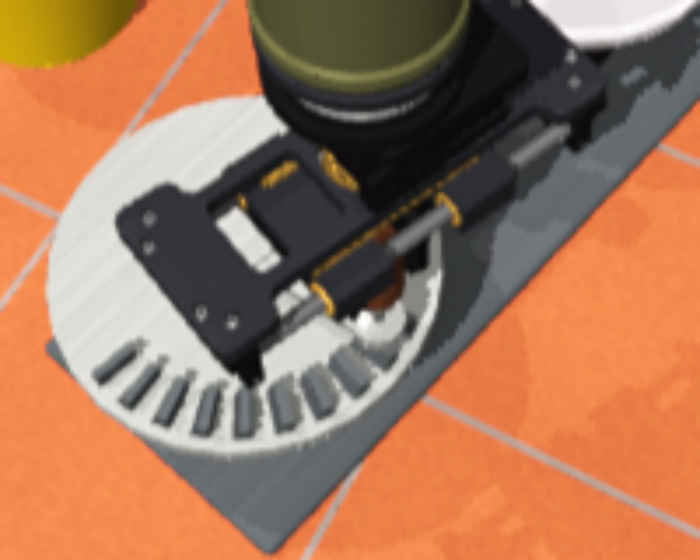

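The reported force is +5.4 N along y and -2.7 N along z. So the pawl is lifted about 18 mm and the pot's weight now hangs on the hand. The side view shows the handle held between the fingers with the pin clear of the teeth. I'll compute the arc rows next.

```bash
python3 - <<'E'
from h import *
from scipy.spatial.transform import Rotation as Ro
R=Ro.from_euler('xyz',[-90,0,-23.5],degrees=True).as_matrix()
v=np.array([.5157,.0203])-np.array([.5962,.0138]); v*=.080/np.hypot(*v)
def q(a):
    t=-np.radians(a); w=np.array([[np.cos(t),-np.sin(t)],[np.sin(t),np.cos(t)]])@v
    return (R.T@np.array([*w,0])*1000)[[0,2]]
for s,e in((0,30),(30,60),(60,90),(90,102)):
    print(s,[tuple((q(a)-q(s)).round(1)) for a in np.arange(s+5/3,e+.1,5/3)])
E
```

```text
0 [(np.float64(-0.7), np.float64(2.2)), (np.float64(-1.4), np.float64(4.4)), (np.float64(-2.0), np.float64(6.7)), (np.float64(-2.5), np.float64(9.0)), (np.float64(-3.0), np.float64(11.2)), (np.float64(-3.3), np.float64(13.5)), (np.float64(-3.7), np.float64(15.8)), (np.float64(-3.9), np.float64(18.2)), (np.float64(-4.1), np.float64(20.5)), (np.float64(-4.2), np.float64(22.8)), (np.float64(-4.3), np.float64(25.1)), (np.float64(-4.3), np.float64(27.5)), (np.float64(-4.2), np.float64(29.8)), (np.float64(-4.1), np.float64(32.1)), (np.float64(-3.9), np.float64(34.4)), (np.float64(-3.6), np.float64(36.7)), (np.float64(-3.2), np.float64(39.0)), (np.float64(-2.8), np.float64(41.3))]
30 [(np.float64(0.5), np.float64(2.3)), (np.float64(1.0), np.float64(4.5)), (np.float64(1.6), np.float64(6.8)), (np.float64(2.3), np.float64(9.0)), (np.float64(3.1), np.float64(11.2)), (np.float64(3.9), np.float64(13.4)), (np.float64(4.7), np.float64(15.6)), (np.float64(5.7), np.float64(17.7)), (np.float64(6.7), np.float64(19.8)), (np.float64(7.7), np.float64(21.9)), (np.float64(8.8), np.float64(23.9)), (np.float6
[... 491 characters left out ...]
.9), np.float64(11.1)), (np.float64(13.8), np.float64(12.5)), (np.float64(15.7), np.float64(13.8)), (np.float64(17.6), np.float64(15.1)), (np.float64(19.6), np.float64(16.3)), (np.float64(21.6), np.float64(17.4)), (np.float64(23.7), np.float64(18.5)), (np.float64(25.8), np.float64(19.6)), (np.float64(27.9), np.float64(20.5)), (np.float64(30.0), np.float64(21.5)), (np.float64(32.2), np.float64(22.3)), (np.float64(34.4), np.float64(23.1))]
90 [(np.float64(2.2), np.float64(0.7)), (np.float64(4.4), np.float64(1.4)), (np.float64(6.7), np.float64(2.0)), (np.float64(9.0), np.float64(2.5)), (np.float64(11.2), np.float64(3.0)), (np.float64(13.5), np.float64(3.3)), (np.float64(15.8), np.float64(3.7))]
```

Call:
move_arm(moves=[[-0.7,0,2.2,0,0,0],[-1.4,0,4.4,0,0,0],[-2,0,6.7,0,0,0],[-2.5,0,9,0,0,0],[-3,0,11.2,0,0,0],[-3.3,0,13.5,0,0,0],[-3.7,0,15.8,0,0,0],[-3.9,0,18.2,0,0,0],[-4.1,0,20.5,0,0,0],[-4.2,0,22.8,0,0,0],[-4.3,0,25.1,0,0,0],[-4.3,0,27.5,0,0,0],[-4.2,0,29.8,0,0,0],[-4.1,0,32.1,0,0,0],[-3.9,0,34.4,0,0,0],[-3.6,0,36.7,0,0,0],[-3.2,0,39,0,0,0],[-2.8,0,41.3,0,0,0]])

```text
time_s: 6.73
tool_pos: [0.5298, 0.0597, 0.1816]
tool_rot: [-90.0, 0.0, -23.5]
force: [0.2, 5.5, -2.7]
grip_width: 0.0247
```

```bash
python3 - <<'E'
from h import *
o=env.get_obs(); print(o['time_s'],o['tool_pos'],o['tool_rot'],o['force'],o['grip_width'])
v=np.array(o['tool_pos'][:2])-np.array([.5962,.0138]); print(np.hypot(*v),175.4-np.degrees(np.arctan2(v[1],v[0])))
im,d=read_camera('side'); save('s3.png',cv2.resize(im[140:400,120:460],None,fx=2.2,fy=2.2))
E
```

```text
6.7333 [0.52978471 0.05965005 0.18156782] [-8.99808398e+01  5.42786372e-03 -2.34671812e+01] [ 0.21288409  5.47705014 -2.69243131] 0.02467519799222089
0.0807045145121418 30.01940920269473
```

View pics/s3.png

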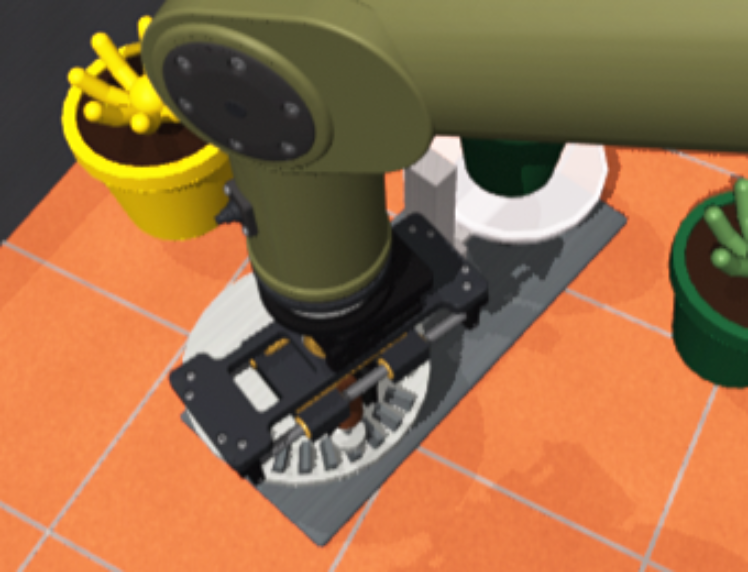

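The platform has dropped a little and the handle is still held at about (348,400) in the crop. The crank is at 30° at radius 80.7 mm, with a load of 5.5 N. I'll continue.

Call:
move_arm(moves=[[0.5,0,2.3,0,0,0],[1,0,4.5,0,0,0],[1.6,0,6.8,0,0,0],[2.3,0,9,0,0,0],[3.1,0,11.2,0,0,0],[3.9,0,13.4,0,0,0],[4.7,0,15.6,0,0,0],[5.7,0,17.7,0,0,0],[6.7,0,19.8,0,0,0],[7.7,0,21.9,0,0,0],[8.8,0,23.9,0,0,0],[10,0,25.9,0,0,0],[11.2,0,27.9,0,0,0],[12.5,0,29.8,0,0,0],[13.9,0,31.7,0,0,0],[15.3,0,33.6,0,0,0],[16.7,0,35.4,0,0,0],[18.2,0,37.2,0,0,0]])

```text
time_s: 8.28
tool_pos: [0.5623, 0.0869, 0.182]
tool_rot: [-89.9, -0.1, -23.4]
force: [3.3, 5.5, -2.7]
grip_width: 0.0243
```

```bash
python3 - <<'E'
from h import *
o=env.get_obs(); print(o['time_s'],o['tool_pos'],o['tool_rot'],o['force'],o['grip_width'])
v=np.array(o['tool_pos'][:2])-np.array([.5962,.0138]); print(np.hypot(*v),175.4-np.degrees(np.arctan2(v[1],v[0])))
im,d=read_camera('side'); save('s4.png',cv2.resize(im[140:400,120:460],None,fx=2.2,fy=2.2))
E
```

```text
8.2833 [0.56234981 0.08686472 0.18199054] [-89.90361052  -0.11331659 -23.44943188] [ 3.25350333  5.52369578 -2.7385285 ] 0.02431148763691094
0.08052508476635774 60.54216054809386
```

View pics/s4.png

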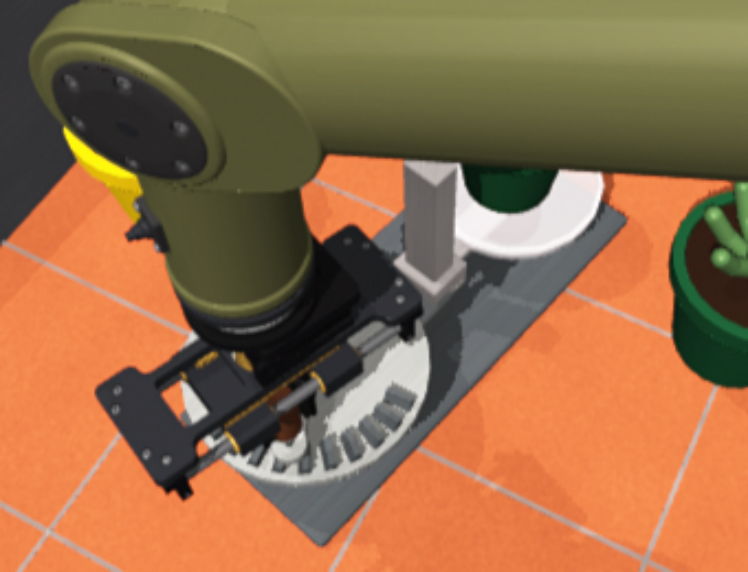

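The view shows the handle still in the jaws at (288,420), and the platform is lower. The crank is at 60°. On to the next 30°.

Call:
move_arm(moves=[[1.6,0,1.7,0,0,0],[3.2,0,3.4,0,0,0],[4.8,0,5.1,0,0,0],[6.5,0,6.6,0,0,0],[8.3,0,8.2,0,0,0],[10.1,0,9.7,0,0,0],[11.9,0,11.1,0,0,0],[13.8,0,12.5,0,0,0],[15.7,0,13.8,0,0,0],[17.6,0,15.1,0,0,0],[19.6,0,16.3,0,0,0],[21.6,0,17.4,0,0,0],[23.7,0,18.5,0,0,0],[25.8,0,19.6,0,0,0],[27.9,0,20.5,0,0,0],[30,0,21.5,0,0,0],[32.2,0,22.3,0,0,0],[34.4,0,23.1,0,0,0]])

```text
time_s: 9.83
tool_pos: [0.6043, 0.0936, 0.1824]
tool_rot: [-89.9, -0.3, -23.5]
force: [5.3, 4.8, -1.9]
grip_width: 0.0245
```

Call:
move_arm(moves=[[1.5,0,0.5,0,0,0],[3,0,0.9,0,0,0],[4.4,0,1.4,0,0,0],[5.6,0,1.7,0,0,0],[6.7,0,2,0,0,0]])

```text
time_s: 10.25
tool_pos: [0.6115, 0.0924, 0.1825]
tool_rot: [-89.9, -0.3, -23.5]
force: [5.8, 3.3, -2.7]
grip_width: 0.0245
```

```bash
python3 - <<'E'
from h import *
o=env.get_obs(); print(o['time_s'],o['tool_pos'],o['tool_rot'],o['force'],o['grip_width'])
v=np.array(o['tool_pos'][:2])-np.array([.5962,.0138]); print(np.hypot(*v),175.4-np.degrees(np.arctan2(v[1],v[0])))
im,d=read_camera('side'); save('s5.png',cv2.resize(im[140:400,120:460],None,fx=2.2,fy=2.2))
E
```

```text
10.25 [0.61153717 0.09241434 0.18252475] [-89.89278657  -0.32010805 -23.48663851] [ 5.84102788  3.25446741 -2.66420458] 0.024530130219466477
0.08009646662781855 96.43938606557526
```

View pics/s5.png

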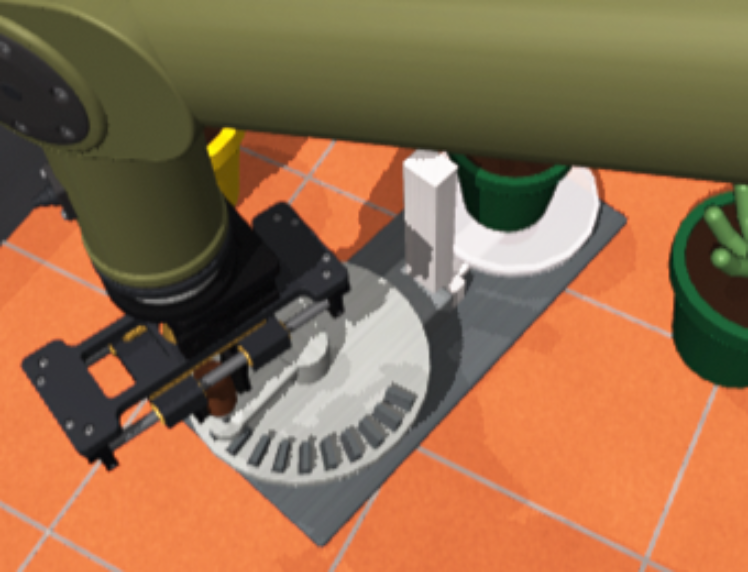

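Call:
move_arm(moves=[[1,0,0.3,0,0,0],[2,0,0.5,0,0,0],[3,0,0.7,0,0,0],[4,0,0.9,0,0,0],[5,0,1.1,0,0,0],[6,0,1.2,0,0,0],[6,0,1.2,0,0,0]])

```text
time_s: 10.88
tool_pos: [0.6145, 0.0918, 0.1812]
tool_rot: [-90.0, 0.1, -23.5]
force: [-0.3, 4.9, -2.2]
grip_width: 0.0247
```

```bash
python3 - <<'E'
from h import *
o=env.get_obs(); print(o['time_s'],o['tool_pos'],o['tool_rot'],o['force'],o['grip_width'])
v=np.array(o['tool_pos'][:2])-np.array([.5962,.0138]); print(np.hypot(*v),175.4-np.degrees(np.arctan2(v[1],v[0])))
E
```

```text
10.8833 [0.61448633 0.0917903  0.1811939 ] [-9.00220736e+01  6.76491990e-02 -2.34555964e+01] [-0.28285066  4.85254815 -2.19383805] 0.02466476118353159
0.08010541128637474 98.59573475017612
```

The tangential force went from +4.9 N to about -1.3 N, so the crank is on its end stop (about 99–100°). Now I'll lower the pawl.

Call:
move_arm(moves=[[0,3,0,0,0,0],[0,6,0,0,0,0],[0,9,0,0,0,0],[0,12,0,0,0,0],[0,15,0,0,0,0],[0,18,0,0,0,0],[0,18.5,0,0,0,0],[0,18.5,0,0,0,0],[0,18.5,0,0,0,0]])

```text
time_s: 11.63
tool_pos: [0.6146, 0.0918, 0.1635]
tool_rot: [-90.0, 0.0, -23.5]
force: [-1.3, 4.4, 1.3]
grip_width: 0.0247
```

```bash
python3 - <<'E'
from h import *
o=env.get_obs(); print(o['time_s'],o['tool_pos'],o['tool_rot'],o['force'],o['grip_width'])
im,d=read_camera('side'); save('s6.png',cv2.resize(im[140:400,120:460],None,fx=2.2,fy=2.2))
E
```

```text
11.6333 [0.61458563 0.09176508 0.16350932] [-8.99749304e+01  3.07005911e-02 -2.34614333e+01] [-1.30231453  4.3927995   1.26775703] 0.02466350800201864
```

View pics/s6.png

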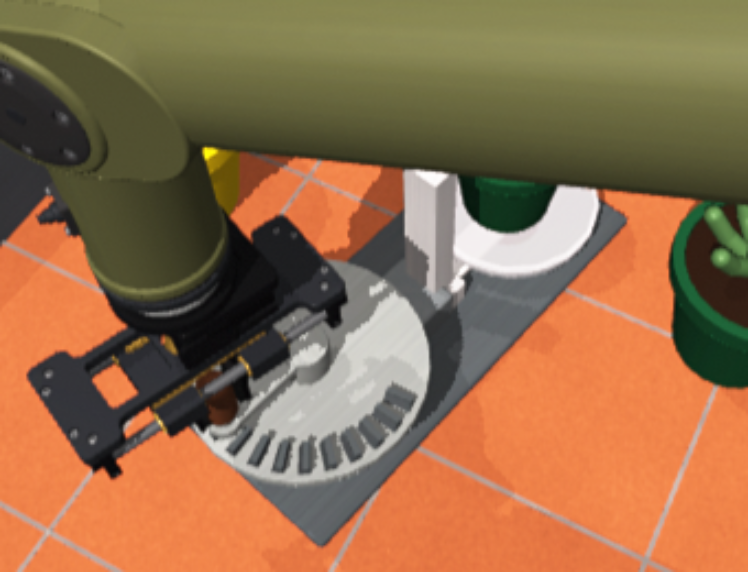

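The tool is back at its grasp height (163.5 mm) with a slight upward reaction of +1.3 N, so the pawl has bottomed in its notch. I'll open the gripper and retreat upward.

Call:
move_arm(moves=[[0,0,0,0,0,0],[0,0,0,0,0,0],[0,0,0,0,0,0],[0,0,0,0,0,0],[0,0,0,0,0,0],[0,0,0,0,0,0],[0,0,0,0,0,0],[0,0,0,0,0,0]], claw=80)

```text
time_s: 12.35
tool_pos: [0.6149, 0.0913, 0.163]
tool_rot: [-90.0, -0.0, -23.5]
force: [-0.7, 0.6, -0.2]
grip_width: 0.0698
```

Call:
move_arm(moves=[[0,-10,0,0,0,0],[0,-30,0,0,0,0],[0,-60,0,0,0,0],[0,-90,0,0,0,0],[-15,-120,15,0,0,0],[-35,-140,35,0,0,0],[-60,-150,60,0,0,0],[-85,-150,85,0,0,0],[-110,-150,110,0,0,0],[-130,-150,130,0,0,0],[-130,-150,130,0,0,0],[-130,-150,130,0,0,0]])

```text
time_s: 13.35
tool_pos: [0.5463, 0.2649, 0.3137]
tool_rot: [-90.0, -0.0, -23.2]
force: [0.2, -2.0, -0.1]
grip_width: 0.0798
```

```bash
python3 - <<'E'
from h import *
o=env.get_obs(); print(o['time_s'],o['tool_pos'],o['force'],o['grip_width'])
for c in('top','side'):
    im,d=read_camera(c); save(c+'7.png',im); ci=camera_info(c)
    vv,uu=np.mgrid[0:480,0:640]
    P=np.stack([(uu-ci['cx'])*d/ci['fx'],(vv-ci['cy'])*d/ci['fy'],d],-1)
    W=(P-np.array(ci['t']))@np.array(ci['R'])
    hb=(np.hypot(W[...,0]-.59,W[...,1]-.02)<.16)&(d>0)&(im[...,0]<130)&(im[...,0]>im[...,2]*1.6)&(W[...,2]>.14)&(W[...,2]<.24)
    q=W[hb]
    if len(q):
        t=q[q[:,2]>np.percentile(q[:,2],98)-.008]; print(c,'handle top',len(t),np.percentile(q[:,2],98),t.mean(0).round(4)); m=t.mean(0)[:2]-[.5962,.0138]; print(np.hypot(*m),np.degrees(np.arctan2(m[1],m[0])))
    print([(round(r['score'],2),r['point'].round(3) if hasattr(r['point'],'round') else r['point']) for r in models.spot_in('pot',c)])
E
```

```text
13.35 [0.5463464  0.26486513 0.31365809] [ 0.18395088 -2.02021092 -0.09754839] 0.07984665092273231
top handle top 131 0.1898761915126168 [0.6138 0.0901 0.1868]
0.0783022817732042 77.01847117040728
[(0.79, [0.8228, -0.1243, 0.1344]), (0.75, [0.778, -0.3338, 0.0974]), (0.73, [0.5346, -0.2396, 0.1465]), (0.58, [0.3091, -0.2166, 0.1242])]
side handle top 33 0.1874050746125151 [0.6062 0.0928 0.1841]
0.0796238317068418 82.80657023557133
[(0.61, [0.2874, -0.1727, 0.0265])]
```

View pics/top7.png

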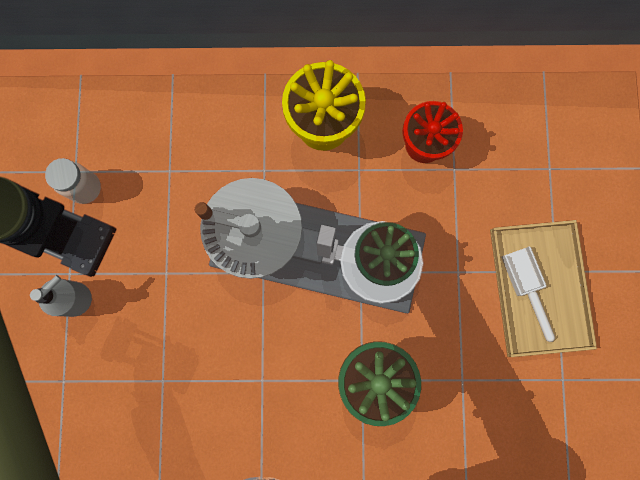

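View pics/side7.png

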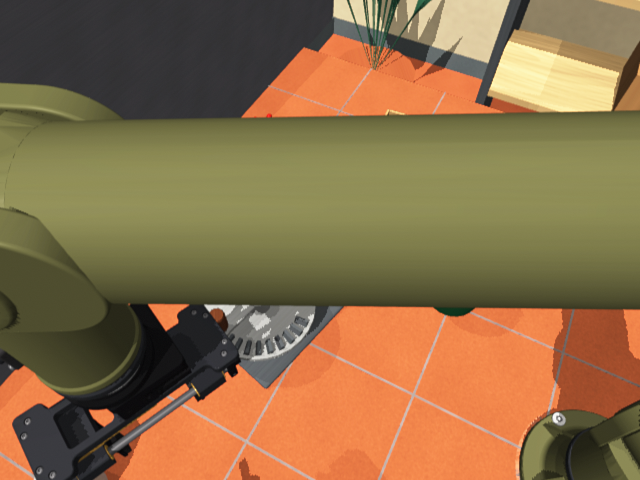

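The handle top is back at 187 mm, so the pawl is down, and the crank has turned about 98.5°. The spot point says the pot dropped only 73 mm against the expected 80, so I'll check that against depth before handing in.

```bash
python3 - <<'E'
from h import *
im,d=read_camera('top'); ci=camera_info('top')
vv,uu=np.mgrid[0:480,0:640]
P=np.stack([(uu-ci['cx'])*d/ci['fx'],(vv-ci['cy'])*d/ci['fy'],d],-1)
W=(P-np.array(ci['t']))@np.array(ci['R'])
near=(np.hypot(W[...,0]-.54,W[...,1]+.24)<.1)&(d>0)
hh,e=np.histogram(W[near][:,2],bins=np.arange(0,.3,.005))
print([(round(a,3),int(n)) for a,n in zip(e,hh) if n>15])
pf=near&(abs(W[...,2]-.045)<.01)&(im.min(-1)>170); q=W[pf]; print('platform z',np.median(q[:,2]),len(q))
rim=near&(W[...,2]>.13)&(W[...,2]<.155)&(im[...,1]>im[...,0]+20); q=W[rim]; A=np.c_[q[:,:2]-q[:,:2].mean(0),np.ones(len(q))]; s=np.linalg.lstsq(A,q[:,2],rcond=None)[0]; print('rim',s,q.mean(0))
# base plate orientation
b=(d>0)&(im.max(-1)<110)&(im.min(-1)>50)&(abs(im[...,0].astype(int)-im[...,2])<20)&(W[...,2]<.03)&(np.hypot(W[...,0]-.57,W[...,1]+.1)<.3)
n,l,st,_=cv2.connectedComponentsWithStats(b.astype(np.uint8)); 
q=np.concatenate([W[l==k] for k in range(1,n) if st[k,4]>150])[:,:2].astype(np.float32)*1000
print(cv2.minAreaRect(q),np.median(W[b][:,2]))
cr=im[160:300,180:300]; save('c8.png',cv2.resize(cr,None,fx=4,fy=4,interpolation=cv2.INTER_CUBIC))
E
```

```text
[(np.float64(0.0), 395), (np.float64(0.005), 217), (np.float64(0.01), 905), (np.float64(0.015), 138), (np.float64(0.03), 23), (np.float64(0.035), 84), (np.float64(0.04), 716), (np.float64(0.045), 1025), (np.float64(0.05), 341), (np.float64(0.13), 21), (np.float64(0.135), 439), (np.float64(0.14), 1423), (np.float64(0.145), 167), (np.float64(0.15), 121), (np.float64(0.155), 243), (np.float64(0.16), 232), (np.float64(0.165), 146), (np.float64(0.17), 140), (np.float64(0.175), 221), (np.float64(0.18), 41)]
platform z 0.04603969192403879 1893
rim [-0.00224672 -0.00135974  0.14329849] [ 0.53584992 -0.23822541  0.14329849]
((552.3059692382812, -166.2584991455078), (309.757080078125, 169.78160095214844), 76.20069885253906) 0.012178171381745964
```

View pics/c8.png

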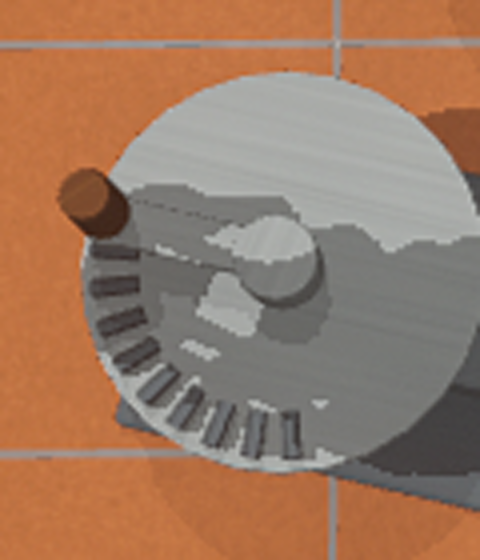

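Depth agrees that the lift is fully down: platform at 46 mm, pot rim level at 143 mm (45 + 98). The lift's y axis lies at 76.2° and the handle at 77.0°, so the crank is at about 99°. The crop shows the handle at (95,200), beyond the last notch. I'm handing in.

```bash
python3 - <<'E'
from h import *
print(env.get_obs()['time_s'],job.sign_off())
E
```

```text
the job is handed in; nothing more can be done
13.6 None
```

The platform is fully down, the pawl is back in its notch, and the job was handed in at 13.6 s of the 42 s allowed. No verdict is reported.

I gripped the handle from above at 35 N and raised the pawl about 18 mm. I then let the crank turn back about 99° over some 5.7 s at roughly 0.35 rad/s, holding the handle throughout. At the end stop I lowered the pawl, opened the gripper and backed away to the side.

**Last checks:**
- **Pawl:** the handle top is back at 187 mm, so it is down in its notch.
- **Crank:** it is at about 99°, measured against the base plate direction. The load on the hand disappeared at the stop.
- **Platform and pot:** the platform is at 46 mm. The pot rim is level at 143 mm, which matches the 45 mm underside plus 98 mm height. I never moved the gripper towards the pot.
- **Robot:** it stands clear of everything.

**Disagreements:**
- The network's pot point dropped only 73 mm, against the expected 80 mm. Depth on the rim and platform confirmed it is fully down.
- The side camera was mostly blocked by the arm at the end. It put the handle about 6° short of the top camera's angle, from only 33 pixels, so I relied on the top view.

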